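Change gear on the studio's paper winder

TASK

The bench paper winder stands in first gear, with its lever in the slot marked with one dot. Change it to third: push the lever through the H-gate, out of first, across neutral and fully home in the slot marked with three dots. Only push the lever, with the fingertips or the outside of the fingers; do not grip its knob or force it hard, and leave the glue bottle, the cardboard tube and the chuck key as they lie.

Things in the scene. Friction and masses are not known exactly. Their poses are not given: they have to be found in the camera images.
- winder: fixed bench winder, like a small lathe: grey gearbox 200 mm deep, 240 wide, flat lid 150 mm above the bench; bed, chuck and tailstock to its left (+y), motor behind. Origin on the bench, straight under the lever's pivot, which is 95 mm up. Its x axis points away from the operator, along the gate's slots; y to the left, across them; z up
- gate (a point): middle of the steel gate plate's top, 160 mm above the bench; axes as the winder's. Plate 96 mm in x, 140 in y, cut as an H: two slots along x, 14 mm wide, centred 16 mm left and right, joined midway by a neutral channel along y, 14 mm wide between two round-nosed tongues (18 mm wide). First is the far left slot, second near left; third and fourth are the right-hand two, either way round
- lever_knob (a point): centre of the black ball knob (40 mm diameter) atop the gear lever, 165 mm from the pivot; upright it is 260 mm above the bench, home in a slot 248 mm up, about 46 mm from the middle in x and 39 mm in y. Below it a 10 mm round stem. The lever stays where it is left; moving it takes about 3 N at the knob; the gate's edges guide the stem
- lever_stem (a point): point on the lever's stem 65 mm from the pivot, about level with the gate plate
- select (a joint): lever's swing across the gate, rad: 0 upright, positive leaning left (+y of the winder); about +0.25 in the left pair of slots, -0.25 in the right pair
- shift (a joint): lever's swing along the slots, rad: 0 in neutral, positive leaning away (+x of the winder); about +0.28 home in a far slot, -0.28 home in a near slot
- three_home (a point): where the stem's centre stands, level with the gate's top, when home in third (three dots in a row), 18.5 mm in x from the gate's middle, against the slot's end. The gear marks are flat white plates, 30 x 38 mm, one outside each slot, centred 30 mm sideways of the home point, with 9 mm black dots: one, two, three in a row, four in a square
- four_home (a point): the same point for fourth (four dots in a square): the other slot on the right
- glue_bottle: loose white plastic bottle, 60 mm diameter, 170 mm tall, on the bench to the right; origin under its foot. Leave it
- card_tube: loose upright cardboard tube, 56 mm diameter, 130 mm tall, on the bench to the right; origin under its foot. Leave it
- chuck_key: loose steel T-shaped chuck key, 95 x 53 mm, 15 mm thick, lying on the gearbox lid in front of the gate plate, its long bar along the front edge; origin at its underside. Leave it

How it is judged:
By the outcome, as a careful person would: the job done as asked, in the order asked, and still so for the second after the job is handed in, with the robot touching nothing.
It also fails if it takes over 67 s, if anything falls off the work surface, if the arm or the gripper's body presses on something with over 40 N, if the wrist force passes 120 N, or if a joint passes its speed limit or range.

ROBOT

A 7-joint arm with a two-finger parallel gripper is mounted at the origin on the work surface. World frame = base frame: x ahead of the robot, y to its left, z up, the work surface at z = 0. Lengths are in m, angles in rad, forces in N, time in s.
With the tool pointing down it reaches from about 0.4 to 0.85 m from the base axis. Payload 10.4 kg.
Tool frame: the origin (TCP) lies at the very end of the fingers, on their centre line; the grasp point (between the pads) lies 19 mm behind it; z points along the fingers, y is the direction in which the jaws open and shut (so a half turn about z gives the same grasp; the last joint's range is limited). The gripper opens to 87 mm and grips with 3 to 60 N. Pads are 19 mm wide; open, the fingers measure 117 mm over their backs; the gripper's body (75 mm by 190 mm) begins 51 mm behind the grasp point.
Start: joints at [-1.208, 0.332, -0.065, 1.46, 0.022, 1.35, -0.088], TCP at [0.235, 0.579, 0.223] pointing down, gripper open.
Joint ranges: [-2.6, 2.6], [-0.5, 2.12], [-1.47, 1.34], [0.16, 2.42], [-1.27, 4.41], [0.06, 2.06], [-2.6, 2.6]. Speed limits (rad/s): [2.22, 2.22, 2.79, 2.79, 3.14, 3.14, 3.14].

INTERFACE

Orientations are given as a unit quaternion [x, y, z, w].
In Python, from bench import read_state, imaging, r gives the robot as it stands. The module is installed in compiled form; this text tells all that it offers.
- The arm moves only by the tool move_arm, never from a script. Its argument "series" is a list of rows, each a list of 4 numbers: the shift along the tool's x, y, z in m, then the turn about the tool's z in rad. In form: [[x, y, z, roll], ...]. A call has 1 to 20 rows; each row is the pose to reach, as a shift and turn from the pose commanded when the call began, along the tool's axes at that moment; what a row does not reach only later rows make up. A row lasts 1/10 s, in which the tool goes at most 50 mm and 8.59 degrees, less where a joint would pass 70% of its speed; a pose out of reach is approached as far as the arm can. A call with a gripper value outside its range is refused whole. "claw" is the gripper's target within -1 to 1 (fully open at 1, half-way at 0, shut at -1), set as the call begins (left out, the last holds). The fingers move at their own pace and stop on an object; "newtons" is the grip in N (left out, the last holds). Time passes only in rows, so rows that repeat a pose let the fingers close. It gives the time, the measured TCP pose, the force and the opening at its end, in the units of the state.
- read_state(): the state, without advancing time (a new reading comes with each control period).
- imaging.camera(name): name is "scene" or "top"; returns (picture, depth): 420x560x3 uint8, red, green, blue; 420x560 float32, m along the optical axis (not along the pixel's ray), 0 where there is no reading.
- imaging.get_calibration(name): a dict with "camera_matrix" (3x3 intrinsics, pixels), "R" (3x3) and "t" (3): a world point X has camera coordinates R X + t. Camera axes: x right, y down, z forward; pixel columns grow to the right and rows downward; lengths in m; the calibration is good to about 2 mm. A picture is of the moment at which its call begins. get_calibration takes no time and is no camera call.
- r.close_job(): hands the job in, once; it reports no verdict.
The state is a dict: "time": time; "joint_positions": joint angles; "joint_vel": joint speeds; "joint_torque": joint torques, N m; "ee_pos": TCP position; "eef_rot": TCP orientation; "ft_force": force on the tool from outside, world axes, zero at the start; "torque": the same for the moment, N m; "width": finger opening in m.
Only numpy, scipy, OpenCV 4.12 (cv2) and the standard library are available. Lean on these libraries where they do the work, as an engineer would, in place of code of your own. Each camera call takes 0.05 s, during which the arm holds its last target.

## Working session

There is one attempt and no reset: what is moved stays moved. The work goes in short steps, Python scripts to look and compute and a tool call to move; the robot and the scene stay as the last step left them, time stands still between calls to the robot, and variables do not carry over. Pictures are saved under pics/ and viewed, and the job is handed in when it is done.

Besides the shell and the picture viewer there is one more tool, called after "Request:" as name(argument=value, ...) on one line, values as JSON. move_arm: Moves the arm, as the interface text tells. Its arguments: {"type":"object","properties":{"series":{"type":"array","items":{"type":"array","items":{"type":"number"}}},"claw":{"type":"number"},"newtons":{"type":"number"}},"required":["series"]}

```bash
mkdir -p pics; python3 - <<'E'
from bench import read_state, imaging, r
import cv2,numpy as np
s=read_state(); print({k:np.round(v,3).tolist() for k,v in s.items()})
for n in("scene","top"):
    p,d=imaging.camera(n); cv2.imwrite(f"pics/{n}0.png",p[:,:,::-1]); np.save(f"pics/{n}0d.npy",d)
    c=imaging.get_calibration(n); print(n,c)
E
```

```text
{'time': 0.0, 'joint_positions': [-1.208, 0.333, -0.065, 1.461, 0.022, 1.35, -0.088], 'joint_vel': [0.0, 0.001, 0.0, 0.0, -0.0, -0.001, -0.0], 'joint_torque': [-0.0, -62.325, 0.024, -38.992, -0.061, 0.039, 0.0], 'ee_pos': [0.235, 0.579, 0.222], 'eef_rot': [0.192, 0.981, -0.001, -0.0], 'ft_force': [-0.719, 0.246, -0.47], 'torque': [-0.019, 0.012, -0.056], 'width': 0.087}
scene {'camera_matrix': array([[480.55172682,   0.        , 283.71360423],
       [  0.        , 480.55172682, 211.40099746],
       [  0.        ,   0.        ,   1.        ]]), 'R': array([[-0.83832519,  0.54477876,  0.02066344],
       [ 0.37683319,  0.60644157, -0.70016096],
       [-0.39396399, -0.5791759 , -0.71368596]]), 't': array([0.54181072, 0.02430366, 1.35654637])}
top {'camera_matrix': array([[447.44107532,   0.        , 286.50466255],
       [  0.        , 447.44107532, 210.01503986],
       [  0.        ,   0.        ,   1.        ]]), 'R': array([[-0.00439496, -0.99902284, -0.0439779 ],
       [-0.99678875,  0.00789299, -0.07968618],
       [ 0.07995544,  0.04348646, -0.99584941]]), 't': array([-0.15985202,  0.53016129,  0.9531716 ])}
```

View pics/scene0.png

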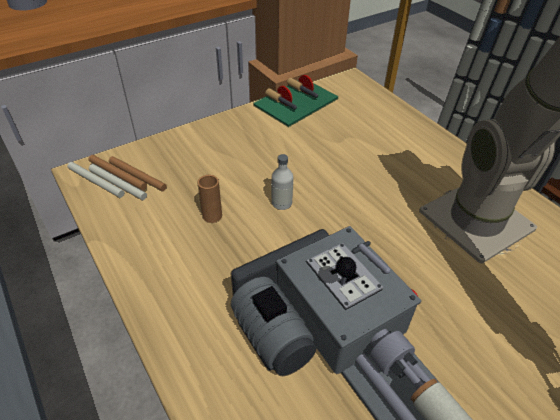

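View pics/top0.png

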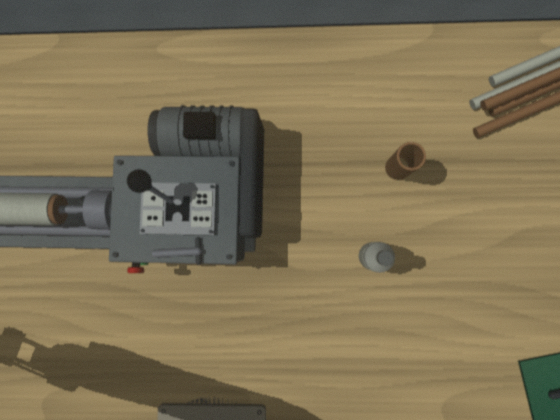

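```bash
cat > h.py <<'E'
import numpy as np
from bench import imaging
def cal(n):
    c=imaging.get_calibration(n); return c["camera_matrix"],c["R"],c["t"]
def ray(n,u,v):
    K,R,t=cal(n); d=R.T@np.linalg.inv(K)@np.array([u,v,1.]); return -R.T@t,d
def plane(n,u,v,z):
    o,d=ray(n,u,v); return o+d*(z-o[2])/d[2]
def tri(a,b):
    (o1,d1),(o2,d2)=ray("scene",*a),ray("top",*b)
    s=np.linalg.lstsq(np.c_[d1,-d2],o2-o1,rcond=None)[0]
    p,q=o1+s[0]*d1,o2+s[1]*d2; return (p+q)/2,np.linalg.norm(p-q)
def proj(n,X):
    K,R,t=cal(n); q=K@(R@np.asarray(X)+t); return q[:2]/q[2]
E
python3 - <<'E'
import cv2
a=cv2.imread("pics/scene0.png")[220:340,260:420]; b=cv2.imread("pics/top0.png")[145:275,100:260]
cv2.imwrite("pics/sz.png",cv2.resize(a,None,fx=5,fy=5,interpolation=2)); cv2.imwrite("pics/tz.png",cv2.resize(b,None,fx=4.5,fy=4.5,interpolation=2))
E
```

```text
(no output)
```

View pics/sz.png

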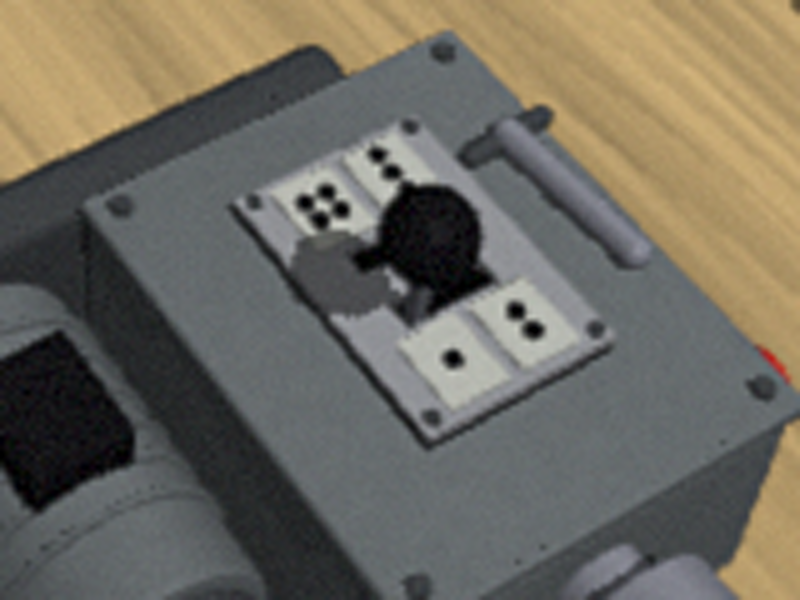

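View pics/tz.png

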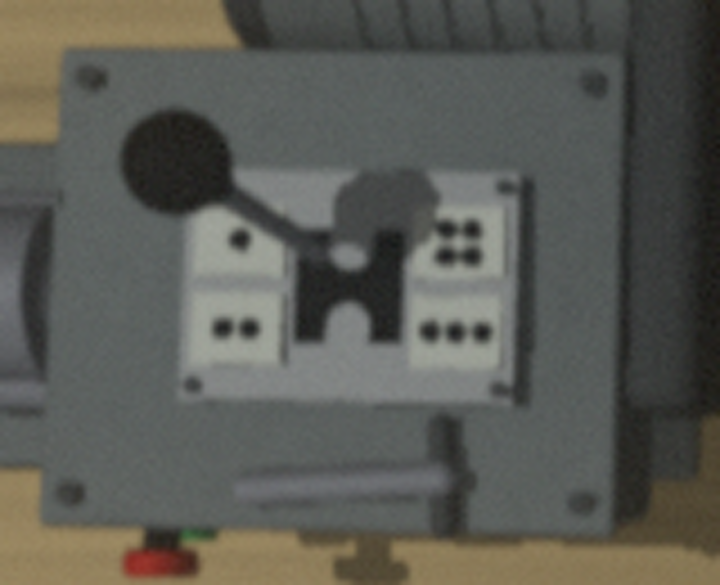

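```bash
python3 - <<'E'
from h import *
import cv2
def tz(u,v): return 100+(u+.5)/4.5-.5,145+(v+.5)/4.5-.5
def sz(u,v): return 260+(u+.5)/5-.5,220+(v+.5)/5-.5
P=[plane("top",*tz(*q),.160) for q in [(190,169),(521,173),(518,403),(180,401)]]
for p in P: print(np.round(p,4))
print("center",np.mean(P,0), "yaw from far edge",np.arctan2((P[0]-P[1])[0]*-1,(P[0]-P[1])[1]), "side",np.linalg.norm(P[0]-P[1]),np.linalg.norm(P[0]-P[3]))
S=[plane("scene",*sz(*q),.160) for q in [(430,443),(232,203),(412,118),(612,340)]]
print("scene center",np.mean(S,0)); 
for p in S: print(np.round(p,4))
L=[plane("top",*tz(*q),.150) for q in [(66,48),(628,55),(614,533),(42,523)]]
print("lid",np.mean(L,0)); 
for p in L: print(np.round(p,4))
print("knob",tri(sz(430,235),tz(176,161)))
# screws
W=[plane("top",*tz(*q),.160) for q in [(507,187),(501,389),(193,384)]]
print(np.round(W,4))
E
```

```text
[0.5726 0.1036 0.16  ]
[ 0.5694 -0.0363  0.16  ]
[ 0.4738 -0.0358  0.16  ]
[0.4755 0.1057 0.16  ]
center [0.52283337 0.03431575 0.16      ] yaw from far edge -0.022678359928081916 side 0.13993305752658 0.09717410584646247
scene center [0.52344233 0.03635066 0.16      ]
[0.5725 0.1062 0.16  ]
[ 0.5697 -0.0355  0.16  ]
[ 0.4737 -0.0324  0.16  ]
[0.4778 0.1071 0.16  ]
lid [0.52310865 0.0439745  0.15      ]
[0.6268 0.1624 0.15  ]
[ 0.6206 -0.0793  0.15  ]
[ 0.4201 -0.0743  0.15  ]
[0.4249 0.1672 0.15  ]
knob (array([0.56170278, 0.07479792, 0.25220945]), np.float64(0.0011108058484718651))
[[ 0.5636 -0.0304  0.16  ]
 [ 0.4797 -0.0287  0.16  ]
 [ 0.4825  0.1004  0.16  ]]
```

```bash
cat >> h.py <<'E'
from scipy.spatial.transform import Rotation as Ro
from bench import read_state
PSI=-0.023; C=np.array([.523,.0355])
Rw=np.array([[np.cos(PSI),-np.sin(PSI)],[np.sin(PSI),np.cos(PSI)]])
def w2(gx,gy,z): return np.r_[C+Rw@[gx,gy],z]
def togate(p): return Rw.T@(np.asarray(p)[:2]-C)
def shift(target):
    s=read_state(); R=Ro.from_quat(s["eef_rot"]).as_matrix(); return R.T@(np.asarray(target)-s["ee_pos"])
E
python3 - <<'E'
from h import *
import cv2
for n,(u0,v0,u1,v1) in dict(scene=(325,245,365,285),top=(120,160,158,205)).items():
    im=cv2.imread(f"pics/{n}0.png"); g=im.max(2)
    m=(g<42).astype(np.uint8); M=np.zeros_like(m); M[v0:v1,u0:u1]=m[v0:v1,u0:u1]
    M=cv2.morphologyEx(M,cv2.MORPH_OPEN,cv2.getStructuringElement(2,(9,9)))
    cs=cv2.findContours(M,0,1)[0]; c=max(cs,key=cv2.contourArea)
    (cx,cy),rad=cv2.minEnclosingCircle(c); print(n,cx,cy,rad)
    p=plane(n,cx,cy,.248); print(p,togate(p))
s=read_state(); R=Ro.from_quat(s["eef_rot"]).as_matrix(); print(R.round(3))
d=np.load("pics/top0d.npy"); d[d==0]=9
K,Rr,t=cal("top"); v,u=np.mgrid[:420,:560]; X=(np.stack([(u-K[0,2])/K[0,0]*d,(v-K[1,2])/K[1,1]*d,d],-1)-t)@Rr
for a,b in((0,60),(60,115),(115,245),(245,420)):
    print(a,b,np.nanmax(X[90:270,a:b,2]))
for g in[(.09,.037,.33),(.09,.037,.228)]: print(g,w2(*g),shift(w2(*g)))
E
```

```text
scene 346.6570129394531 268.3925476074219 11.512555122375488
[0.55975022 0.07723124 0.248     ] [0.03578077 0.04256538]
top 140.5 180.0 11.011457443237305
[0.56339241 0.07301254 0.248     ] [0.03951901 0.03843156]
[[-0.927  0.376 -0.   ]
 [ 0.376  0.927 -0.001]
 [-0.    -0.001 -1.   ]]
0 60 0.13286339963087554
60 115 0.1589666260552548
115 245 0.2735282879801244
245 420 0.17530707266160625
(0.09, 0.037, 0.33) [0.61382712 0.0704204  0.33      ] [-0.54219853 -0.32858106 -0.10769857]
(0.09, 0.037, 0.228) [0.61382712 0.0704204  0.228     ] [-0.54219133 -0.32845802 -0.00569864]
```

Request:
move_arm(series=[[0, 0, -0.05, 0], [0, 0, -0.105, 0], [0, 0, -0.107, 0], [-0.04, -0.024, -0.107, -0.1], [-0.08, -0.048, -0.107, -0.2], [-0.12, -0.072, -0.107, -0.3], [-0.16, -0.097, -0.107, -0.363], [-0.2, -0.121, -0.107, -0.363], [-0.24, -0.145, -0.107, -0.363], [-0.28, -0.17, -0.107, -0.363], [-0.32, -0.194, -0.107, -0.363], [-0.36, -0.218, -0.107, -0.363], [-0.4, -0.242, -0.107, -0.363], [-0.44, -0.267, -0.107, -0.363], [-0.48, -0.291, -0.107, -0.363], [-0.52, -0.315, -0.107, -0.363], [-0.542, -0.328, -0.107, -0.363], [-0.542, -0.328, -0.107, -0.363], [-0.542, -0.328, -0.107, -0.363], [-0.542, -0.328, -0.107, -0.363]], claw=-1, newtons=20)

```text
time: 2.1
ee_pos: [0.6135, 0.0726, 0.3294]
eef_rot: [0.011, 1.0, 0.0, -0.0]
ft_force: [-0.0, 0.2, -0.2]
width: 0.0002
```

```bash
cat > look.py <<'E'
from h import *
import cv2,sys
tag=sys.argv[1]
o=[]
for n in("scene","top"):
    p,d=imaging.camera(n); p=p[:,:,::-1]; np.save(f"pics/{n}{tag}d.npy",d); cv2.imwrite(f"pics/{n}{tag}_full.png",p)
    o.append(cv2.resize(p[200:330,250:430] if n=="scene" else p[130:260,90:270],None,fx=4.4,fy=4.4,interpolation=2)[:, :])
cv2.imwrite(f"pics/{tag}.png",cv2.resize(np.vstack(o),None,fx=.52,fy=.52,interpolation=3) if 0 else cv2.resize(np.hstack(o),(800,289),interpolation=3))
s=read_state(); print(s["time"],s["ee_pos"].round(4),s["eef_rot"].round(3),s["ft_force"].round(2),s["width"]); print("tcp gate",togate(s["ee_pos"]).round(4), Ro.from_quat(s["eef_rot"]).as_matrix().round(3).tolist())
E
python3 look.py a1; python3 - <<'E'
from h import *
for g in[(.09,.037,.228)]: print(g,w2(*g),shift(w2(*g)))
d=np.load("pics/top0d.npy"); K,Rr,t=cal("top"); v,u=np.mgrid[:420,:560]; X=(np.stack([(u-K[0,2])/K[0,0]*d,(v-K[1,2])/K[1,1]*d,d],-1)-t)@Rr
q=X[160:205,120:160].reshape(-1,3); q=q[(q[:,2]>.25)&(q[:,2]<.3)]
A=np.c_[2*q,np.ones(len(q))]; c=np.linalg.lstsq(A,(q**2).sum(1),rcond=None)[0]; print("sphere",c[:3],np.sqrt(c[3]+c[:3]@c[:3]),togate(c[:3]),len(q))
E
```

```text
2.2 [0.6135 0.0726 0.3296] [ 0.01  1.    0.   -0.  ] [-0.03  0.69 -0.33] 0.0004031084985857057
tcp gate [0.0896 0.0392] [[-1.0, 0.021, -0.0], [0.021, 1.0, 0.001], [0.0, 0.001, -1.0]]
(0.09, 0.037, 0.228) [0.61382712 0.0704204  0.228     ] [-0.00041163 -0.00228912  0.10163373]
sphere [0.56085125 0.07428129 0.25282567] 0.019135741312836404 [0.03694935 0.03964153] 452
```

View pics/a1.png

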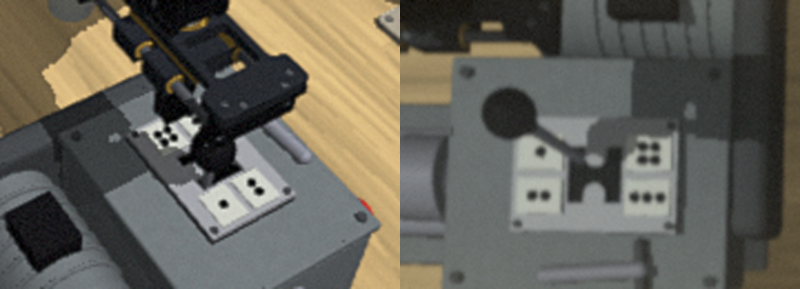

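Request:
move_arm(series=[[0, -0.002, 0.05, 0], [0, -0.002, 0.101, 0], [0, -0.002, 0.101, 0], [0.01, -0.002, 0.101, 0], [0.015, -0.002, 0.101, 0], [0.02, -0.002, 0.101, 0], [0.025, -0.002, 0.101, 0], [0.03, -0.002, 0.101, 0], [0.033, -0.002, 0.101, 0], [0.036, -0.002, 0.101, 0], [0.04, -0.002, 0.101, 0], [0.04, -0.002, 0.101, 0]])

```text
time: 3.4
ee_pos: [0.5736, 0.0702, 0.2286]
eef_rot: [0.011, 1.0, 0.0, -0.0]
ft_force: [4.0, 1.0, 2.3]
width: 0.0004
```

```bash
python3 look.py a2
```

```text
3.5 [0.5737 0.0701 0.2284] [ 0.011  1.     0.    -0.   ] [ 3.56 -0.39  2.52] 0.0005462743432347579
tcp gate [0.0499 0.0358] [[-1.0, 0.023, -0.0], [0.023, 1.0, 0.0], [0.0, 0.0, -1.0]]
```

View pics/a2.png

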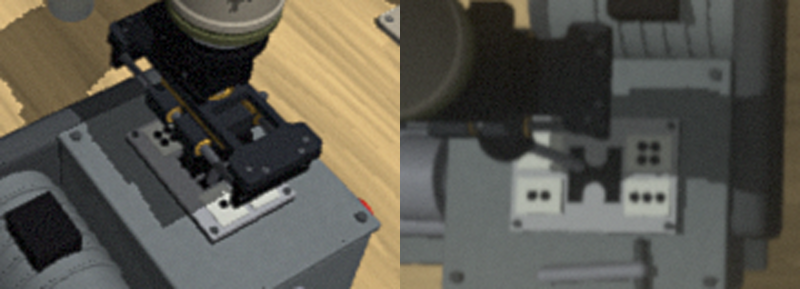

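```bash
python3 - <<'E'
from h import *
p=plane("top",90+115/2.222,130+162/2.222,.256);print(togate(p))
import cv2
a=cv2.imread("pics/topa2_full.png")[165:235,110:200]; cv2.imwrite("pics/a2z.png",cv2.resize(a,None,fx=8,fy=8,interpolation=2))
E
```

```text
[5.06282166e-05 3.15359190e-02]
```

View pics/a2z.png

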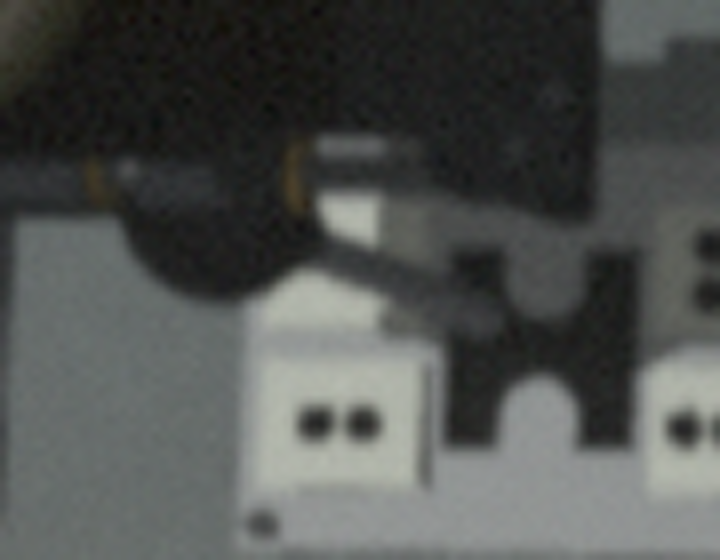

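Request:
move_arm(series=[[0.004, 0.0, 0, 0], [0.008, 0.0, 0, 0], [0.012, 0.0, 0, 0], [0.015, 0, 0, 0], [0.015, 0, 0, 0]])

```text
time: 4.0
ee_pos: [0.5583, 0.0705, 0.2285]
eef_rot: [0.011, 1.0, 0.0, -0.0]
ft_force: [3.0, 0.7, 1.9]
width: 0.0006
```

```bash
cat >> look.py <<'E'
p=cv2.imread(f"pics/top{tag}_full.png")
cv2.imwrite(f"pics/{tag}z.png",cv2.resize(p[165:235,110:205],None,fx=8,fy=8,interpolation=2))
E
python3 look.py a3
```

```text
4.1 [0.5586 0.0705 0.2284] [ 0.011  1.     0.    -0.   ] [2.62 0.25 1.7 ] 0.00024971152560754404
tcp gate [0.0348 0.0358] [[-1.0, 0.023, -0.001], [0.023, 1.0, 0.0], [0.001, 0.0, -1.0]]
```

View pics/a3z.png

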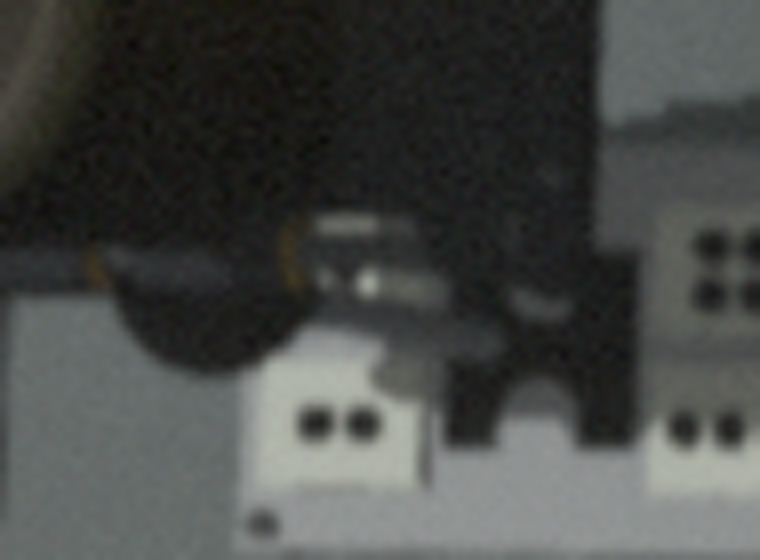

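Request:
move_arm(series=[[0.002, 0.0, 0, 0], [0.0045, 0.0, 0, 0], [0.0045, 0, 0, 0]])

```text
time: 4.4
ee_pos: [0.5541, 0.0706, 0.2286]
eef_rot: [0.011, 1.0, 0.0, -0.0]
ft_force: [2.6, 0.4, 0.7]
width: 0.0003
```

```bash
python3 look.py a4
```

```text
4.5 [0.5543 0.0706 0.2285] [ 0.011  1.     0.    -0.   ] [2.77 0.18 2.45] 0.0005618509549999695
tcp gate [0.0305 0.0358] [[-1.0, 0.023, -0.0], [0.023, 1.0, 0.0], [0.0, 0.0, -1.0]]
```

View pics/a4z.png

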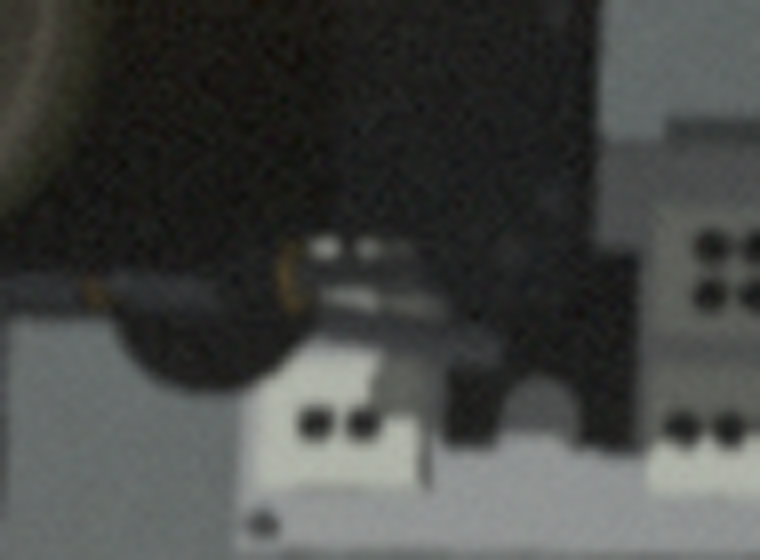

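Request:
move_arm(series=[[-0.02, 0, 0, 0], [-0.02, 0.03, 0, 0], [-0.02, 0.06, 0, 0], [-0.02, 0.062, 0, 0], [0.01, 0.062, 0, 0], [0.0305, 0.062, 0, 0], [0.0305, 0.062, 0, 0], [0.0305, 0.055, 0, 0], [0.0305, 0.047, 0, 0], [0.0305, 0.04, 0, 0], [0.0305, 0.035, 0, 0], [0.0305, 0.03, 0, 0], [0.0305, 0.025, 0, 0], [0.0305, 0.02, 0, 0], [0.0305, 0.02, 0, 0]])

```text
time: 6.0
ee_pos: [0.5249, 0.0912, 0.2292]
eef_rot: [0.012, 1.0, 0.0, 0.001]
ft_force: [0.9, 1.1, 3.0]
width: 0.0005
```

```bash
python3 look.py a5
```

```text
6.1 [0.5245 0.0913 0.2286] [0.011 1.    0.    0.   ] [0.47 1.04 1.79] 0.00036648126567553343
tcp gate [0.0002 0.0558] [[-1.0, 0.023, 0.0], [0.023, 1.0, 0.0], [-0.0, 0.0, -1.0]]
```

View pics/a5z.png

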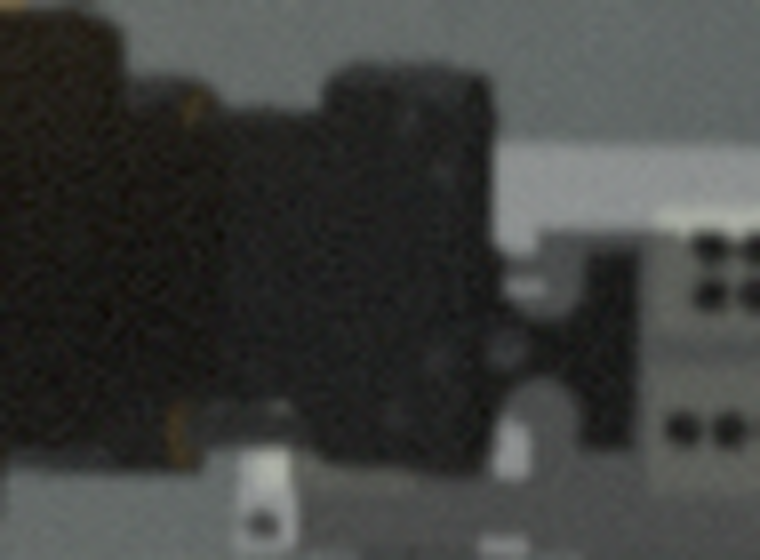

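View pics/a5.png

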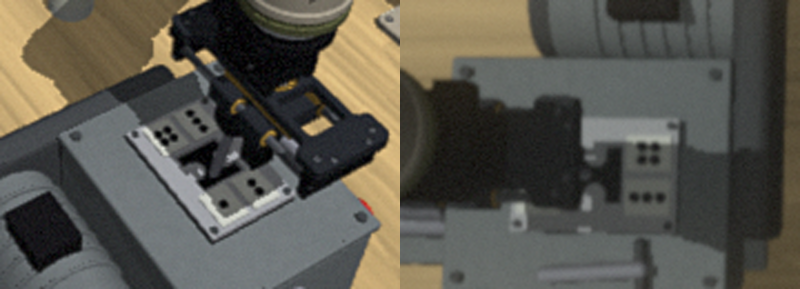

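Request:
move_arm(series=[[0, -0.006, 0, 0], [0, -0.012, 0, 0], [0, -0.018, 0, 0], [0, -0.024, 0, 0], [0, -0.03, 0, 0], [0, -0.036, 0, 0], [0, -0.042, 0, 0], [0, -0.048, 0, 0], [0, -0.052, 0, 0], [0, -0.052, 0, 0]])

```text
time: 7.1
ee_pos: [0.5229, 0.0382, 0.2282]
eef_rot: [0.012, 1.0, -0.0, -0.0]
ft_force: [-0.8, -0.7, 0.8]
width: 0.0002
```

```bash
python3 look.py a6
```

```text
7.2 [0.5229 0.0388 0.2282] [ 0.012  1.    -0.    -0.   ] [ 0.19  0.6  -0.11] 9.225569292580844e-05
tcp gate [-0.0002  0.0033] [[-1.0, 0.023, -0.001], [0.023, 1.0, -0.001], [0.001, -0.001, -1.0]]
```

View pics/a6z.png

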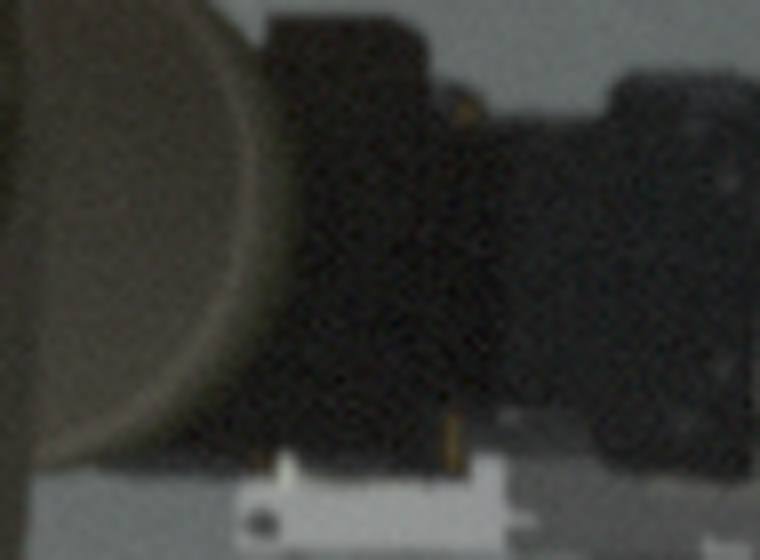

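View pics/a6.png

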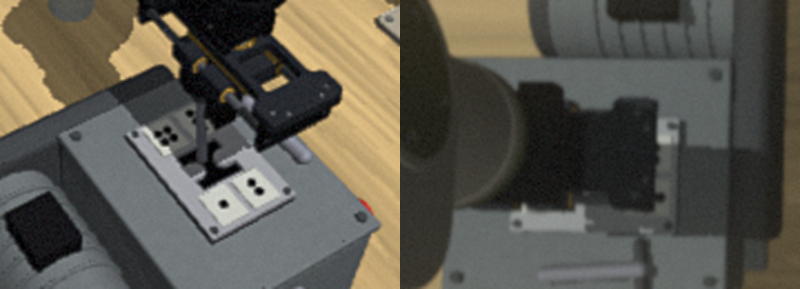

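```bash
python3 - <<'E'
import cv2
a=cv2.imread("pics/scenea6_full.png")[215:315,290:400]; cv2.imwrite("pics/a6s.png",cv2.resize(a,None,fx=6,fy=6,interpolation=2))
E
```

```text
(no output)
```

View pics/a6s.png

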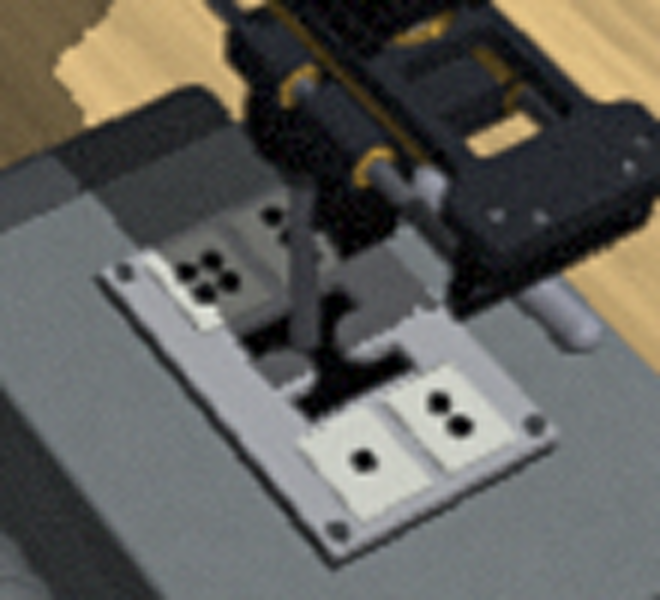

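```bash
python3 - <<'E'
from h import *
print(togate(plane("scene",290+305/6,215+340/6,.162)))
print(togate(plane("scene",290+303/6,215+190/6,.23)))
E
```

```text
[ 0.00302872 -0.00512195]
[ 0.00292185 -0.01845462]
```

Request:
move_arm(series=[[0, -0.004, 0, 0], [0, -0.008, 0, 0], [0, -0.012, 0, 0], [0, -0.014, 0, 0], [0, -0.014, 0, 0]])

```text
time: 7.7
ee_pos: [0.5228, 0.0247, 0.2285]
eef_rot: [0.012, 1.0, -0.0, 0.0]
ft_force: [-0.7, -0.1, 0.3]
width: 0.0003
```

```bash
cat >> look.py <<'E'
p=cv2.imread(f"pics/scene{tag}_full.png")
cv2.imwrite(f"pics/{tag}s.png",cv2.resize(p[215:315,290:400],None,fx=6,fy=6,interpolation=2))
E
python3 look.py a7
```

```text
7.8 [0.5229 0.0249 0.2286] [ 0.012  1.    -0.     0.   ] [ 0.37 -0.05 -0.43] 0.0002778649446539612
tcp gate [ 0.0002 -0.0106] [[-1.0, 0.023, 0.0], [0.023, 1.0, -0.0], [-0.0, -0.0, -1.0]]
```

View pics/a7s.png

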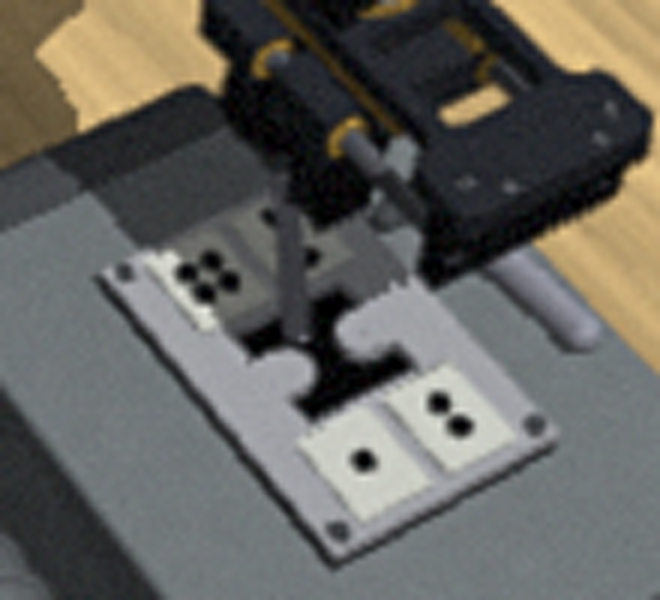

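Request:
move_arm(series=[[0, -0.002, 0, 0], [0, -0.004, 0, 0], [0, -0.006, 0, 0], [0, -0.006, 0, 0]])

```text
time: 8.2
ee_pos: [0.5226, 0.0199, 0.2284]
eef_rot: [0.011, 1.0, 0.0, -0.0]
ft_force: [0.1, 4.5, -1.5]
width: 0.0005
```

```bash
python3 look.py a8
```

```text
8.3 [0.5226 0.0198 0.2284] [ 0.011  1.     0.    -0.   ] [-0.26  4.81 -2.08] 0.0006543747030462149
tcp gate [-0.     -0.0157] [[-1.0, 0.022, -0.0], [0.022, 1.0, 0.001], [0.0, 0.001, -1.0]]
```

View pics/a8s.png

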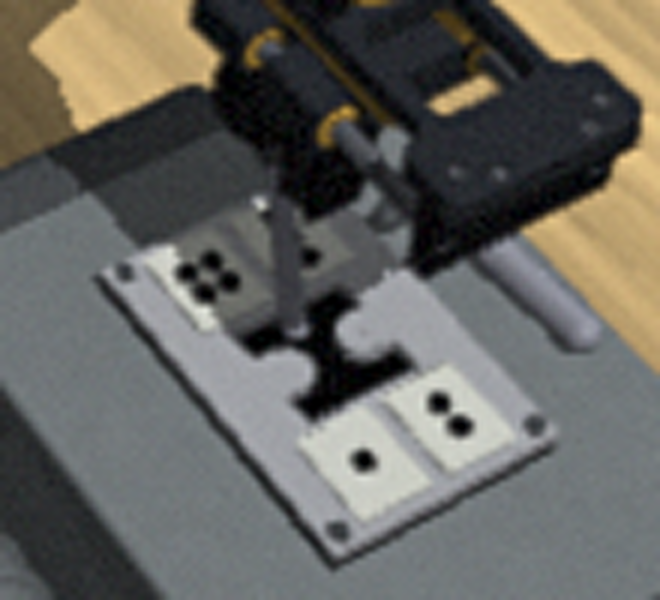

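Request:
move_arm(series=[[0, 0.02, 0, 0], [0, 0.035, 0, 0], [-0.03, 0.035, 0, 0], [-0.06, 0.035, 0, 0], [-0.06, 0.01, 0, 0], [-0.06, -0.02, 0, 0], [-0.06, -0.024, 0, 0], [-0.06, -0.024, 0, 0]])

```text
time: 9.1
ee_pos: [0.5822, -0.0072, 0.2286]
eef_rot: [0.012, 1.0, -0.0, 0.0]
ft_force: [0.1, 0.0, -0.1]
width: 0.0004
```

```bash
python3 look.py a9
```

```text
9.2 [ 0.5822 -0.0049  0.2285] [0.011 1.    0.    0.   ] [ 0.02 -0.33 -0.62] 0.0004194547432963637
tcp gate [ 0.0601 -0.039 ] [[-1.0, 0.022, 0.0], [0.022, 1.0, 0.0], [-0.0, 0.0, -1.0]]
```

View pics/a9z.png

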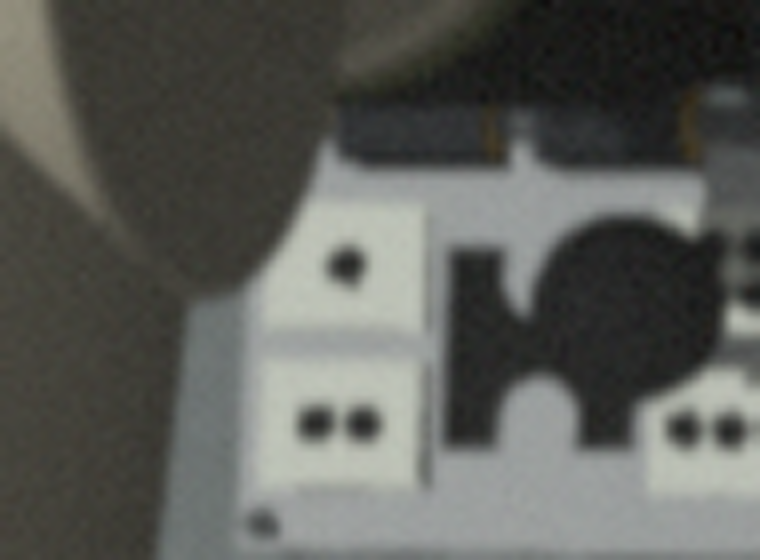

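View pics/a9s.png

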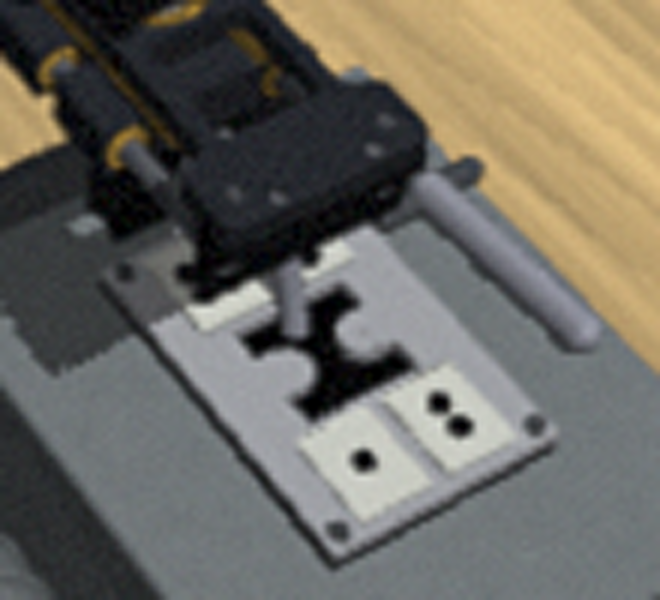

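Request:
move_arm(series=[[0.015, 0, 0, 0], [0.025, 0, 0, 0], [0.03, 0, 0, 0], [0.035, 0, 0, 0], [0.04, 0, 0, 0], [0.045, 0, 0, 0], [0.05, 0, 0, 0], [0.055, 0, 0, 0], [0.06, 0, 0, 0], [0.06, 0, 0, 0]])

```text
time: 10.2
ee_pos: [0.5222, -0.0042, 0.2291]
eef_rot: [0.011, 1.0, 0.0, 0.001]
ft_force: [0.4, -0.5, 1.0]
width: 0.0004
```

```bash
python3 look.py b1; python3 -c "
from h import *
print(togate(plane('top',110+625/8,165+308/8,.256)))"
```

```text
10.3 [ 0.5222 -0.0045  0.2287] [0.011 1.    0.    0.   ] [0.92 1.44 0.48] 0.00012129928979916368
tcp gate [ 0.0001 -0.04  ] [[-1.0, 0.022, 0.0], [0.022, 1.0, 0.0], [-0.0, 0.0, -1.0]]
[ 0.00018611 -0.04632621]
```

View pics/b1z.png

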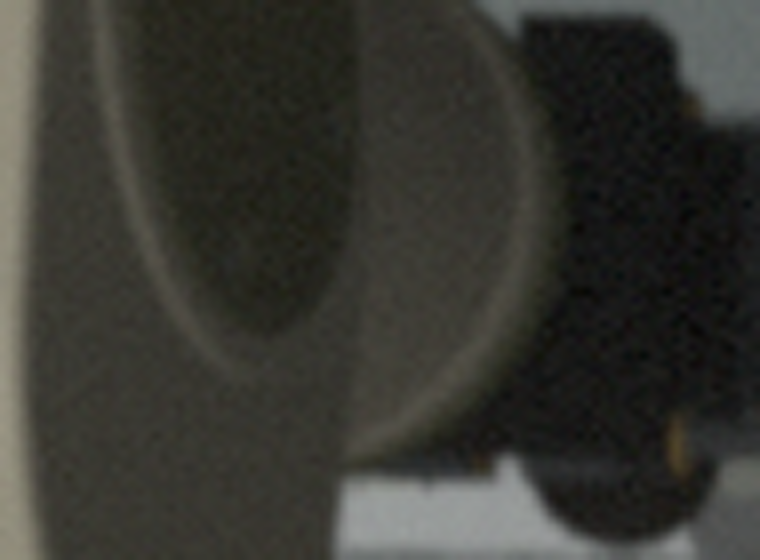

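View pics/b1s.png

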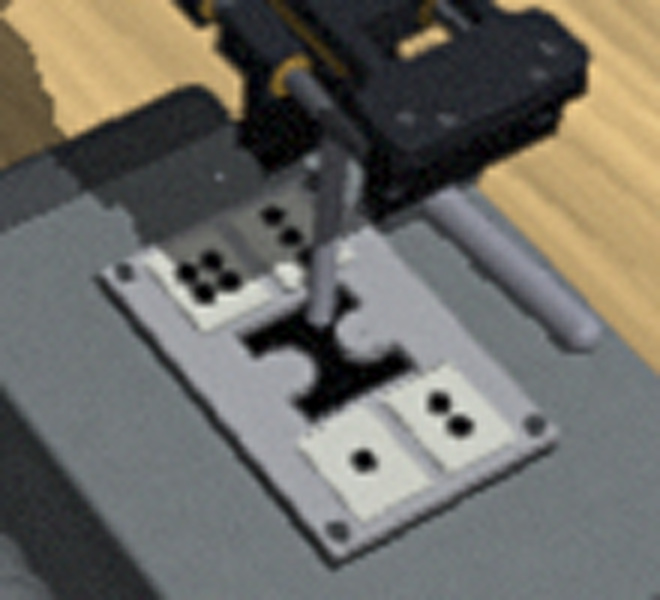

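Request:
move_arm(series=[[0.004, 0, 0, 0], [0.007, 0, 0, 0], [0.01, 0, 0, 0], [0.012, 0, 0, 0], [0.012, 0, 0, 0]])

```text
time: 10.8
ee_pos: [0.51, -0.0043, 0.2282]
eef_rot: [0.011, 1.0, 0.0, -0.0]
ft_force: [1.9, 0.9, -0.0]
width: 0.0005
```

Request:
move_arm(series=[[0.001, 0, 0, 0], [0.002, 0, 0, 0], [0.002, 0, 0, 0]])

```text
time: 11.1
ee_pos: [0.5082, -0.0044, 0.2284]
eef_rot: [0.011, 1.0, 0.0, -0.0]
ft_force: [3.5, 0.9, -2.8]
width: 0.0005
```

```bash
python3 look.py b2
```

```text
11.2 [ 0.5082 -0.0044  0.2285] [ 0.011  1.     0.    -0.   ] [ 3.79  0.6  -1.85] 0.00012969606274376353
tcp gate [-0.0139 -0.0402] [[-1.0, 0.023, -0.0], [0.023, 1.0, 0.0], [0.0, 0.0, -1.0]]
```

View pics/b2s.png

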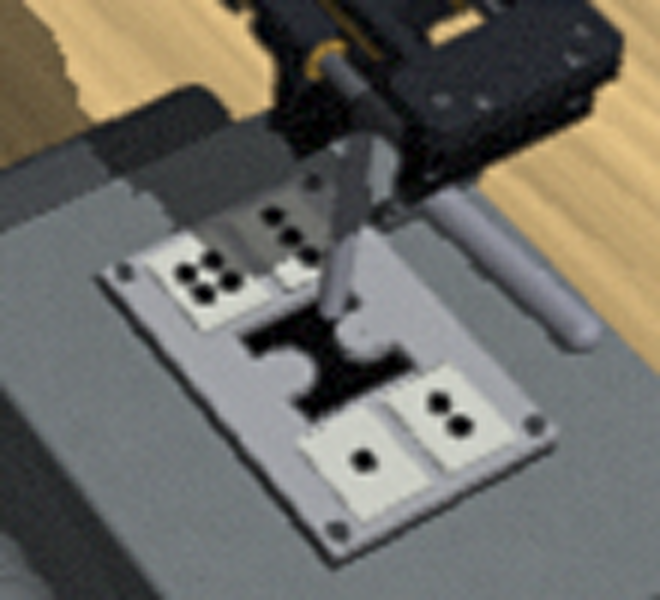

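Request:
move_arm(series=[[0.001, 0, 0, 0], [0.002, 0, 0, 0], [0.003, 0, 0, 0], [0.003, 0, 0, 0]])

```text
time: 11.6
ee_pos: [0.5058, -0.0042, 0.2285]
eef_rot: [0.011, 1.0, 0.0, 0.001]
ft_force: [7.9, 0.1, -5.6]
width: 0.0009
```

Request:
move_arm(series=[[0.001, 0, 0, 0], [0.002, 0, 0, 0], [0.002, 0, 0, 0]])

```text
time: 11.9
ee_pos: [0.5047, -0.0042, 0.2285]
eef_rot: [0.011, 1.0, -0.0, 0.002]
ft_force: [14.1, 1.2, -10.2]
width: 0.0004
```

```bash
python3 look.py b3
```

```text
12.0 [ 0.5047 -0.0042  0.2285] [ 0.011  1.    -0.     0.002] [14.08  1.1  -8.74] 0.0004310619075782094
tcp gate [-0.0174 -0.0401] [[-1.0, 0.023, 0.003], [0.023, 1.0, -0.0], [-0.003, -0.0, -1.0]]
```

View pics/b3s.png

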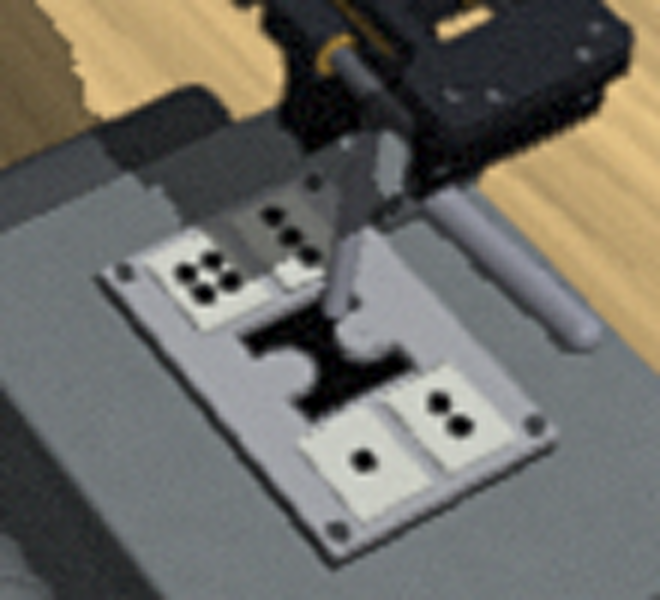

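Request:
move_arm(series=[[-0.003, 0, 0, 0], [-0.01, 0, 0, 0], [-0.03, 0, 0, 0], [-0.05, 0, 0, 0], [-0.08, 0, 0, 0], [-0.08, 0, -0.04, 0], [-0.08, 0, -0.08, 0], [-0.1, 0.04, -0.11, 0], [-0.1, 0.08, -0.11, 0], [-0.1, 0.12, -0.11, 0], [-0.1, 0.16, -0.11, 0], [-0.1, 0.2, -0.11, 0], [-0.1, 0.24, -0.11, 0], [-0.1, 0.28, -0.11, 0], [-0.1, 0.3, -0.11, 0], [-0.1, 0.3, -0.11, 0], [-0.1, 0.3, -0.11, 0]])

```text
time: 13.7
ee_pos: [0.61, 0.293, 0.338]
eef_rot: [0.011, 1.0, -0.001, -0.0]
ft_force: [0.4, -0.7, -0.3]
width: 0.0004
```

```bash
python3 look.py c1
```

```text
13.8 [0.6104 0.2917 0.3388] [ 0.012  1.    -0.     0.   ] [-0.96 -0.29 -0.03] 0.00039155378039397475
tcp gate [0.0815 0.2582] [[-1.0, 0.025, 0.0], [0.025, 1.0, -0.001], [-0.0, -0.001, -1.0]]
```

View pics/c1z.png

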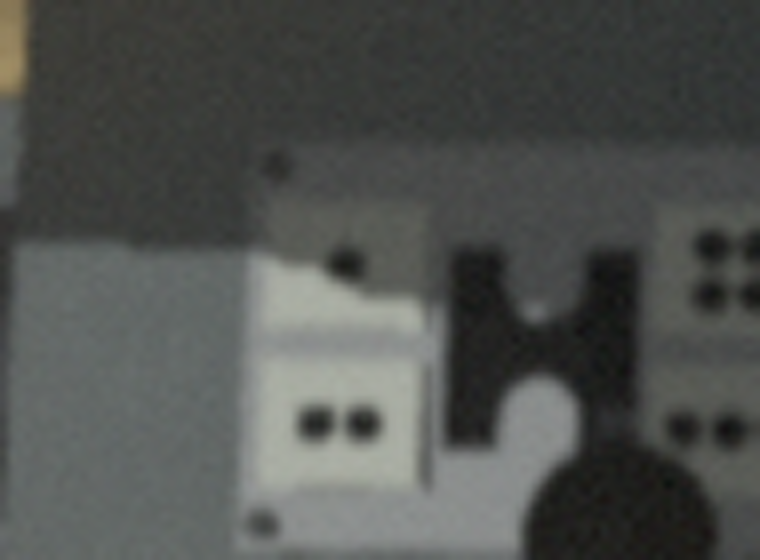

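View pics/c1s.png

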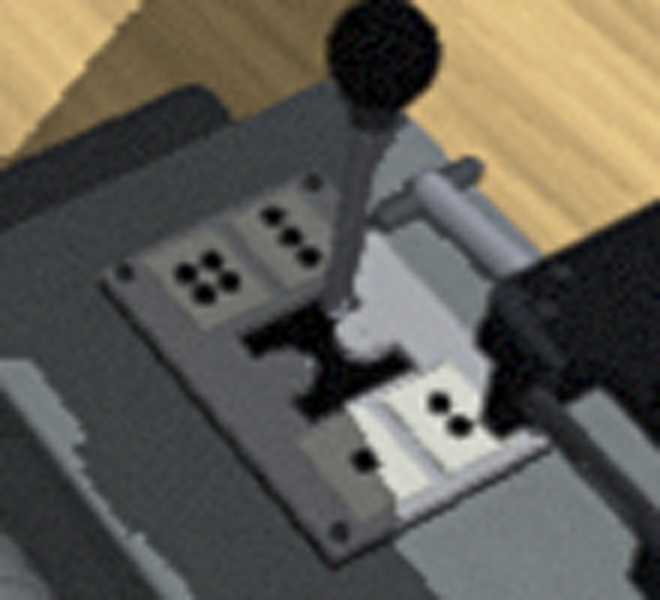

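View pics/topc1_full.png

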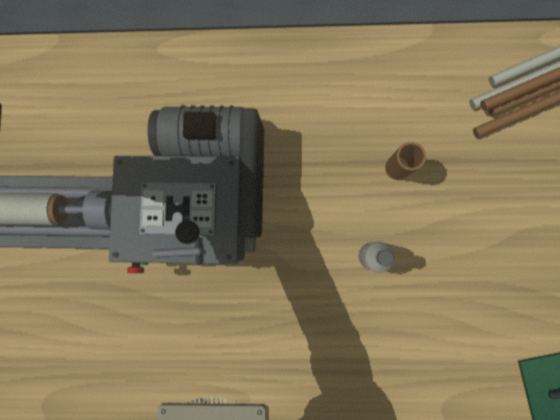

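```bash
python3 - <<'E'
from h import *
import cv2
p=cv2.imread("pics/topc1_full.png")[205:265,155:225]; cv2.imwrite("pics/c1t.png",cv2.resize(p,None,fx=8,fy=8,interpolation=2))
d=np.load("pics/topc1d.npy"); K,Rr,t=cal("top"); v,u=np.mgrid[:420,:560]; X=(np.stack([(u-K[0,2])/K[0,0]*d,(v-K[1,2])/K[1,1]*d,d],-1)-t)@Rr
q=X[210:255,170:205].reshape(-1,3); q=q[(q[:,2]>.25)&(q[:,2]<.3)]
A=np.c_[2*q,np.ones(len(q))]; c=np.linalg.lstsq(A,(q**2).sum(1),rcond=None)[0]; print("sphere",c[:3],np.sqrt(c[3]+c[:3]@c[:3]),togate(c[:3]),len(q))
X,e=tri((290+384/6,215+55/6),(187,232)); print(X,e,togate(X))
for s,k in((.28,-1),(.25,-1),(.22,-1)): print(s,proj("top",w2(-.165*np.sin(s),-.039,.249)),proj("scene",w2(-.165*np.sin(s),-.039,.249)))
E
```

```text
sphere [ 0.47506706 -0.00769713  0.24970596] 0.019141244452360685 [-0.04692682 -0.04428807] 448
[ 0.47485333 -0.00664722  0.24667055] 0.0013033054184206636 [-0.04716463 -0.04324335]
0.28 [183.88076012 231.27569321] [354.47556574 224.98225858]
0.25 [183.98621502 228.39983923] [352.63436544 225.84780962]
0.22 [184.09237277 225.50481805] [350.77215812 226.72323609]
```

View pics/c1t.png

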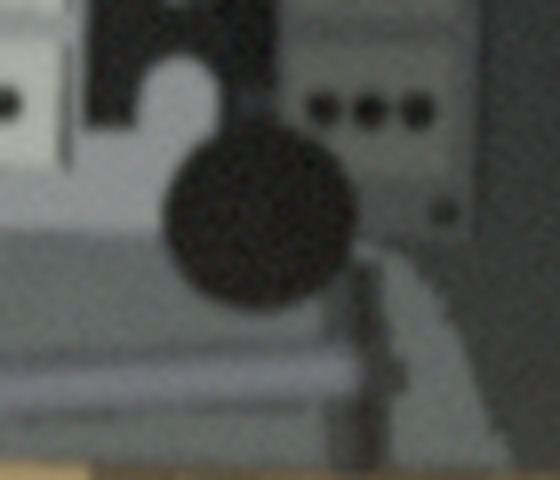

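```bash
python3 - <<'E'
from h import *
import cv2
def dots(f,box,n):
    im=cv2.imread(f); u0,v0,u1,v1=box; g=cv2.resize(im[v0:v1,u0:u1].max(2),None,fx=8,fy=8,interpolation=2)
    th=cv2.adaptiveThreshold(g,255,0,1,101,25)
    cs=cv2.findContours(th,0,1)[0]; o=[]
    for c in cs:
        A=cv2.contourArea(c)
        if 300<A<2500:
            M=cv2.moments(c);x,y=M['m10']/A,M['m01']/A
            (cx,cy),r=cv2.minEnclosingCircle(c)
            if A/(np.pi*r*r)<.6: continue
            p=(u0+(x+.5)/8-.5,v0+(y+.5)/8-.5); o.append((*p,*togate(plane(n,*p,.161))))
    print(n); print(np.round(o,4))
dots("pics/top0.png",(135,180,220,240),"top")
dots("pics/scene0.png",(300,235,390,310),"scene")
dots("pics/scenec1_full.png",(300,235,390,310),"scene")
E
```

```text
top
[[ 1.424739e+02  2.299780e+02 -4.210000e-02  6.360000e-02]
 [ 2.065561e+02  2.184079e+02 -1.850000e-02 -5.640000e-02]
 [ 2.007537e+02  2.183792e+02 -1.870000e-02 -4.550000e-02]
 [ 1.952458e+02  2.182065e+02 -1.850000e-02 -3.520000e-02]
 [ 1.549115e+02  2.175349e+02 -1.840000e-02  4.110000e-02]
 [ 1.490083e+02  2.174346e+02 -1.840000e-02  5.230000e-02]
 [ 1.527810e+02  1.979690e+02  1.830000e-02  4.670000e-02]
 [ 2.044786e+02  1.955308e+02  2.420000e-02 -5.110000e-02]]
scene
[[ 3.459941e+02  3.030044e+02  4.030000e-02  6.290000e-02]
 [ 3.501822e+02  2.913632e+02  1.600000e-02  4.470000e-02]
 [ 3.786248e+02  2.853394e+02 -4.390000e-02  6.300000e-02]
 [ 3.207989e+02  2.685360e+02  3.430000e-02 -3.430000e-02]
 [ 3.103667e+02  2.599037e+02  4.030000e-02 -6.510000e-02]
 [ 3.415100e+02  2.448089e+02 -4.340000e-02 -6.520000e-02]]
scene
[[ 3.462005e+02  3.030071e+02  4.000000e-02  6.310000e-02]
 [ 3.409650e+02  2.572827e+02 -2.110000e-02 -3.710000e-02]
 [ 3.379993e+02  2.540320e+02 -2.090000e-02 -4.770000e-02]
 [ 3.350671e+02  2.505949e+02 -2.110000e-02 -5.900000e-02]]
```

```bash
python3 - <<'E'
from h import *
import cv2
p=cv2.imread("pics/scenec1_full.png")[245:285,320:375]; B=16
im=cv2.resize(p,None,fx=14,fy=14,interpolation=2)
im=cv2.convertScaleAbs(im,alpha=1.8,beta=10)
def P(x,y,z):
    q=proj("scene",w2(x-.0022,y-.0012,z)); return int((q[0]-320+.5)*14),int((q[1]-245+.5)*14)
for g in(.0135,.0185): pass
cv2.polylines(im,[np.array([P(-.0235,-.009,.16),P(-.0235,-.023,.16),P(.0235,-.023,.16),P(.0235,-.009,.16)])],True,(0,255,0),1)
for gy in(-.016,-.018): cv2.circle(im,P(-.0185,gy,.16),3,(0,0,255),-1)
# axis line for shift -.277 sel -.26
for sh,c in((.277,(0,0,255)),(.24,(255,0,0))):
    for off in(-.005,.005):
        a=[P(-np.tan(sh)*(z-.095)+off*.6,-np.tan(.265)*(z-.095)+off*.8*-1,z) for z in(.155,.2)]
        cv2.line(im,a[0],a[1],c,1)
cv2.imwrite("pics/ov.png",im)
E
```

```text
(no output)
```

View pics/ov.png

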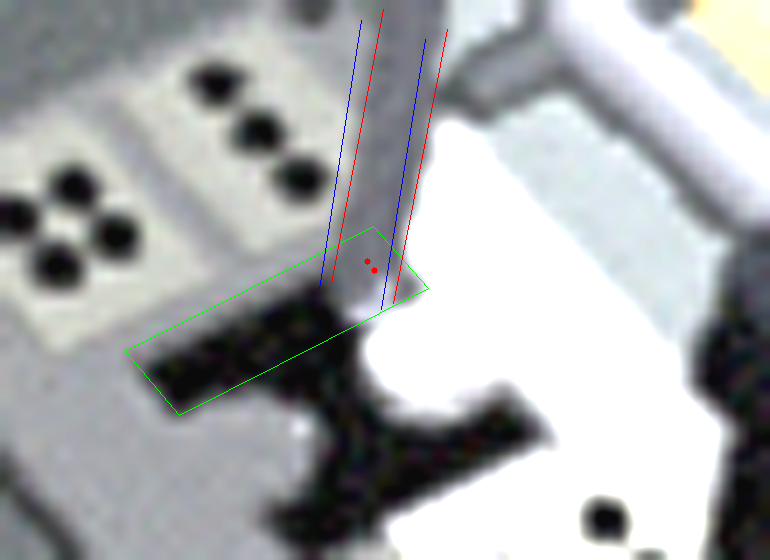

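```bash
python3 - <<'E'
from h import *
import cv2
a=cv2.imread("pics/top0.png").astype(int);b=cv2.imread("pics/topc1_full.png").astype(int)
for n,(u0,v0,u1,v1) in dict(bottle=(350,235,405,280),tube=(380,138,430,185),key=(148,245,180,262)).items(): print(n,abs(a-b)[v0:v1,u0:u1].mean())
from bench import r
print(read_state()["ft_force"]); print(r.close_job())
E
```

```text
bottle 8.098047138047137
tube 7.1802836879432625
key 6.7254901960784315
[-0.9583145  -0.29480098 -0.02656525]
the job is handed in; nothing more can be done
None
```

The lever is now in the three-dot slot, which is the near right one. I handed the job in at about 14 s on the robot's clock, with the arm clear of everything.

**What I did:** With the fingers shut, I pushed the knob out of first to neutral. I then pushed it from the left across to the right-hand side, and from the far side into third. I stopped when the force climbed from about 4 N to 14 N, the largest I saw, as expected at the slot's end.

**Last checks:**
- **Knob position:** it sat about 47 mm to the near side and 43–44 mm to the right of the gate's middle. That gives a shift of about -0.28 rad, and the stem matched the home position in the scene view.
- **Other objects:** the bottle, tube and chuck key were in the same places in the top picture before and after. The image differences were 7–8 grey levels, which I took as noise and lighting.

**What disagreed:**
- **Scene camera:** it placed the gate's marks about 2 mm further towards the near side than the top camera did.
- **Starting position:** before I touched it, the knob measured only 37–40 mm from the middle, against the stated 46 mm. The final reading could therefore be a few millimetres off at the knob, or about 1–2 mm at the stem.
- **Sideways lean:** the knob also leans 4–5 mm further right than the nominal 39 mm, which the slot's play allows.

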